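# Seat the temperature logger in the incubator's thermometer well and start it

### The arm

A 6-joint arm with a two-finger parallel gripper is mounted at the origin on the work surface. World frame = base frame: x ahead of the robot, y to its left, z up, the work surface at z = 0. Lengths are in m, angles in rad, forces in N, time in s.
With the tool pointing down it reaches from about 0.375 to 0.9 m from the base axis. Payload 3.1 kg.
Tool frame: the origin (TCP) lies where the fingers leave the gripper's body, on its centre line; the fingertips stand 73 mm ahead of it and the grasp point (between the pads) lies 54 mm ahead of it; z points along the fingers, y is the line along which they close (so a half turn about z gives the same grasp; the last joint's range is limited). The gripper opens to 85 mm and grips with 20 to 120 N. Pads are 22 mm wide; open, the fingers measure 114 mm over their backs; the gripper's body (76 mm by 85 mm) begins 54 mm behind the grasp point. The pads swing forward as they close: fully open they stand 13 mm farther back than shut.
Start: joints at [0.995, 0.527, 1.433, -0, 1.181, -0.178], TCP at [0.242, 0.576, 0.304] pointing down, gripper open.
Joint ranges: [-3.08, 3.08], [-0.75, 2.2], [0.22, 2.44], [-1.43, 4.57], [0, 2.65], [-2.85, 2.85]. Speed limits (rad/s): [2.79, 2.79, 3.14, 3.14, 3.14, 3.14].

### API

Orientations are given as a unit quaternion [x, y, z, w].
In Python, from station import manip gives the robot as it stands.
- The arm moves only by the shell command python3 -m crank 'ROWS' [FORCE]. ROWS is JSON, a list of rows, each an object with "dp": the shift along the tool's x, y, z normalised to -1 to 1, where 1 is 50 cm, a list of three; "delta_rot": the turn, a rotation vector about the tool's x, y, z normalised to -1 to 1, where 1 is 2 pi rad, a list of three; "fingers": the opening, from -1 (shut) to 1 (fully open). A call has 1 to 12 rows; each row shifts and turns the commanded pose from where the row before left it, along the tool's axes as they then stand; what a row does not reach is not made up. A row lasts 1/12 s, in which the tool goes at most 41.7 mm and 7.16 degrees, less where a joint would pass 70% of its speed; a pose out of reach is approached as far as the arm can. A call with a number of a shift or a turn outside -1 to 1 is refused whole. A call with a gripper value outside its range is refused whole. The fingers move at their own pace and stop on an object; FORCE is the grip in N (left out, the last holds). Time passes only in rows, so rows that do not move let the fingers close. It gives the time, the measured TCP pose, the force, the opening and the grip force at its end, in the units of the state.
- manip.sense(): the state, without advancing time (a new reading comes with each control period).
- manip.snapshot(name): name is "scene" or "top" or "wrist"; returns (picture, depth): 420x560x3 uint8, red, green, blue; 420x560 float32, m along the optical axis (not along the pixel's ray), 0 where there is no reading.
- manip.camera_model(name): a dict with "fx", "fy", "cx", "cy" (pixels), "origin" and "attitude" of the camera in the world. Camera axes: x right, y up, looking along -z (the intrinsics and any distortion apply to the point x, -y, -z); pixel columns grow to the right and rows downward; lengths in m; the calibration is good to about 2 mm. A picture is of the moment at which its call begins: read the wrist's pose just before it. camera_model takes no time and is no camera call; for the wrist camera it gives the pose at the moment of the call.
- manip.sign_off(): hands the job in; it is judged then, once.
The state is a dict: "t": time; "q": joint angles; "qd": joint speeds; "tau": joint torques, N m; "tcp_pos": TCP position; "tool_rot": TCP orientation; "force": force on the tool from outside, world axes, zero at the start; "ft_torque": the same for the moment, N m; "finger_gap": opening from 0.0 (shut) to 1.0 (fully open); "gripper_force": force on a finger pad.
Only numpy, scipy, OpenCV 4.12 (cv2) and the standard library are available. Lean on these libraries where they do the work, as an engineer would, in place of code of your own. Each camera call takes 0.05 s, during which the arm holds its last target. There are 200 camera calls.

### The job

Check the incubator's temperature: take the temperature logger out of the probe stand and put its stem into the thermometer well of the dry-block incubator. Push it gently by its head, without dropping or forcing it, until the tip stands on the bottom of the well, so that its stop collar has slid up the stem and marks the depth against the block. Then press the start button on top of the logger once it is home, and leave it standing there by itself; leave the tubes and the dial thermometer where they are.

Things in the scene. Friction and masses are not known exactly. Their poses are not given: they have to be found in the camera images.
- logger: Temperature logger: steel stem 8 mm in diameter, 80 mm long, hemispherical tip, under a white cylindrical head 25 mm in diameter, 50 mm tall (80 to 130 mm above the tip; the lowest 8 mm taper). About 100 g. Origin at the tip, +z up the stem. At the start it hangs upright by its stop collar in one of the stand's two holes, tip 22 mm below the stand's top.
- logger_head (a point): Point on the logger's axis in its head, 108 mm above the tip and 22 mm below the head's flat top.
- stem_tip (a point): The very tip of the logger's stem.
- stop_collar (a joint): Black stop collar on the stem, 26 mm in diameter, 9 mm thick plus a 3 mm hub on top. It grips the stem: sliding it takes about 3 N, more than the logger's weight, so the logger does not sink by itself once the collar rests on a surface. Value in m: how far it is pushed up the stem; 0 at the start, its flat underside then 22 mm above the tip; at most 0.042.
- collar_face (a point): Centre of the stop collar's flat underside.
- start_button (a joint): Round grey push button, 16 mm in diameter, in the middle of the head's top, standing 6 mm proud of it. Value in m: 0 released, 0.004 fully pressed; it springs back. It begins to move at about 1.2 N and is fully down at about 4 N.
- button_top (a point): Centre of the button's top, 136 mm above the stem tip when released.
- probe_stand: Fixed grey probe stand, 58 x 136 mm block on a thin 70 x 148 mm steel foot, top 50 mm above the desk, with two 12 mm holes 72 mm apart along its y axis, at y = -36 and +36 mm. Origin in the middle of its underside. One hole holds the logger, the other the dial thermometer.
- dial_thermometer: Stem thermometer with a flat round steel dial, 41 mm in diameter, facing up 107 mm above its tip, and a brass nut on its stem; it hangs in the other hole of the stand, the dial 115 mm above the desk, and must be left alone. Origin at its tip.
- dry_block: Fixed dry-block incubator: cream housing 248 x 190 x 94 mm, sloping console on its -x side, level aluminium block 98 x 128 mm, top 100 mm above the desk, with eight 14 mm tube wells in two rows and one smaller hole, the thermometer well, alone in the middle of the block's console side. Three capped tubes rise 33 mm above the block. Origin on the desk, under a point 4 mm to -x of the block's centre.
- well_mouth (a point): Centre of the mouth of the thermometer well, in the plane of the block's top. The well is a plain vertical hole 10 mm in diameter. It lies at x = -22 mm, y = 0, z = 100 mm in the incubator's frame.
- well_bottom: The rigid flat bottom of the thermometer well. It lies 28 to 50 mm below the mouth; how deep differs from block to block and can be neither seen nor measured, only felt. The point reported is the well's mouth, not the bottom.
- tube0: Capped glass sample tube standing in one of the block's tube wells, 12 mm in diameter, 78 mm long, cap 16 mm. Origin at its lower end. Leave alone.
- tube1: A second such tube.
- tube2: A third such tube.
Things that resemble listed ones, but are neither listed nor needed, are in the scene too. Of the things that look like the logger, the middle-sized one is meant.

How it is judged:
On the way, in this order (a step that is already met when the one before it is completed fails the run):
1. the logger is taken out of the stand (z of stem_tip in the frame of probe_stand above 0.055 m and contact force between the fingers and logger above 1 N), for 0.1 s.
2. its tip stands on the bottom of the thermometer well (horizontal distance between stem_tip and well_mouth below 0.004 m and contact force between well_bottom and logger above 0.1 N and value of joint start_button below 0.002 m), for 0.2 s.
3. the start button is pressed down while the logger is home (value of joint start_button above 0.003 m and contact force between well_bottom and logger above 0.1 N), for 0.1 s.
At the end, for the whole second after the job is handed in: Logger released, at rest, tip touching the well's bottom (over 0.05 N) within 4 mm of its axis, lean under 0.12 rad, collar pushed up over 4 mm and within 3 mm of the block's top; button pressed 3 mm or more after bottoming, now sprung back (contact force between well_bottom and logger above 0.05 N and horizontal distance between stem_tip and well_mouth below 0.004 m and angle between logger's own z axis and vertical below 0.12 rad and z of collar_face in the frame of well_mouth below 0.003 m and value of joint stop_collar above 0.004 m and value of joint start_button below 0.0015 m and linear speed of logger below 0.02 m/s).
It fails at once if the logger is forced: more than 24 N between it and the incubator (contact force between logger and dry_block above 24 N).
It fails at once if the logger is dropped: it moves faster than 0.3 m/s with the fingers off it (contact force between the fingers and logger below 0.05 N and linear speed of logger above 0.3 m/s).
It fails at once if the dial thermometer is disturbed (moved more than 15 mm) (distance of dial_thermometer from where it was at the start of the episode above 0.015 m).
It fails at once if a tube in the block is disturbed (moved more than 15 mm) (distance of any of tube0, tube1, tube2 from where it was at the start of the episode above 0.015 m).
It also fails if it takes over 54 s, if anything falls off the work surface, if the arm or the gripper's body presses on something with over 40 N, if the wrist force passes 120 N, or if a joint passes its speed limit or range.

## Working session

There is one attempt and no reset: what is moved stays moved. The work goes in short steps, Python scripts to look and compute and a shell command to move; the robot and the scene stay as the last step left them, time stands still between calls to the robot, and variables do not carry over. Pictures are saved under pics/ and viewed, at most 13 in all, crops included, and the job is handed in when it is done.

```bash
mkdir -p pics; cat > h.py <<'E'
import numpy as np, cv2, pickle
from station import manip
from scipy.spatial.transform import Rotation as R
def snap(n,f):
    m=manip.camera_model(n); p,d=manip.snapshot(n)
    cv2.imwrite(f'pics/{f}.png',p[:,:,::-1]); pickle.dump((m,p,d),open(f'pics/{f}.pkl','wb')); return m,p,d
def load(f): return pickle.load(open(f'pics/{f}.pkl','rb'))
def rot(m):
    a=np.array(m['attitude'],float)
    return a if a.shape==(3,3) else R.from_quat(a).as_matrix()
def ray(m,u,v):
    d=np.array([(u-m['cx'])/m['fx'],-(v-m['cy'])/m['fy'],-1.]); return np.array(m['origin']),rot(m)@d
def onz(m,u,v,z):
    o,d=ray(m,u,v); return o+d*(z-o[2])/d[2]
def atd(m,u,v,dep):
    o,d=ray(m,u,v); return o+d*dep
E
python3 - <<'E'
from h import *
for n in('scene','top'):
    m,p,d=snap(n,n+'0'); print(m)
s=manip.sense(); print(s)
a=load('scene0')[1];
E
```

```text
{'fx': 469.96680991457237, 'fy': 469.96680991457237, 'cx': 272.9965625307679, 'cy': 204.6149613746324, 'origin': array([ 1.30751705, -0.24820606,  0.60291334]), 'attitude': array([0.41260427, 0.27598375, 0.50044788, 0.70932545])}
{'fx': 453.3896419985021, 'fy': 453.3896419985021, 'cx': 275.09320229172613, 'cy': 209.8192892035354, 'origin': array([0.40413038, 0.03731902, 0.87189959]), 'attitude': array([-0.06693312,  0.07767572,  0.74831943, -0.6553659 ])}
{'t': 0.1, 'q': array([ 9.94495440e-01,  5.28397311e-01,  1.43374980e+00,  2.10426361e-06,
        1.18140758e+00, -1.78453075e-01]), 'qd': array([-0.00290163, -0.00317189, -0.00292716, -0.00113126,  0.00075681,
       -0.00190536]), 'tau': array([-9.48575507e-04, -4.43305457e+01, -1.78585070e+01, -3.12117272e-04,
        3.88568529e-03,  2.03065063e-06]), 'tcp_pos': array([0.24181971, 0.57578903, 0.30302427]), 'tool_rot': array([ 1.97614869e-01,  9.80279246e-01, -9.11630762e-04, -3.62393746e-04]), 'force': array([-0.35539737,  0.76879119,  0.0989783 ]), 'ft_torque': array([-0.04237052,  0.03653285, -0.04518697]), 'gripper_force': 0.0, 'finger_gap': 1.0019547702749787}
```

View pics/scene0.png

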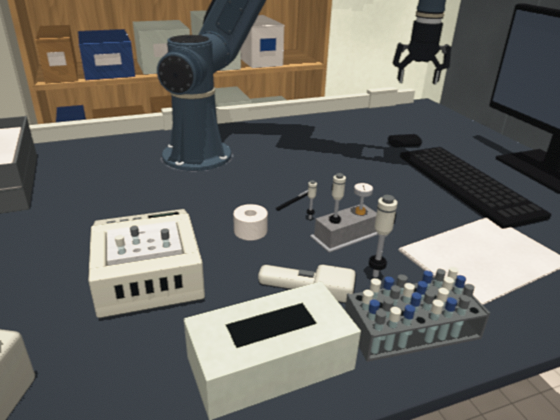

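View pics/top0.png

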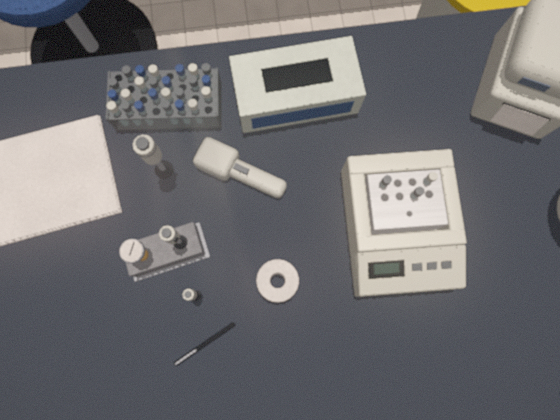

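The top view shows the middle-sized logger at (167,233) beside the dial at (132,250). The decoys are the large one at (145,147) and the small one at (190,295). The thermometer well is at (409,213).

```bash
python3 - <<'E'
from h import *
m,p,d=load('top0'); ms,ps,ds=load('scene0')
c=np.hstack([cv2.resize(x[:,:,::-1],None,fx=4,fy=4,interpolation=cv2.INTER_CUBIC) for x in (p[215:290,115:215],p[160:235,360:450])]); cv2.imwrite('pics/c1.png',c)
# head top in top view
g=p.astype(int).sum(2)
print('head depth pt',[atd(m,u,v,d[v,u]).round(4) for u,v in((167,232),(167,235),(132,250))])
for z in(.158,.164):print(z,onz(m,167.5,231.5,z).round(4))
print('scene logger',atd(ms,339,190,ds[190,339]).round(4))
print('well',onz(m,409,213.5,.1).round(4),atd(m,400,212,d[212,400]).round(4))
# block contour
hsv=cv2.cvtColor(p,cv2.COLOR_RGB2HSV)
# points of block at z~.1 within housing by depth
vv,uu=np.mgrid[140:300,335:475]
P=np.array([atd(m,u,v,d[v,u]) for u,v in zip(uu.ravel(),vv.ravel())])
k=(P[:,2]>.075)&(P[:,2]<.115)
r=cv2.minAreaRect(P[k][:,:2].astype(np.float32)); print('housing',r, np.median(P[k][:,2]))
k=(P[:,2]>.097)&(P[:,2]<.105); r=cv2.minAreaRect(P[k][:,:2].astype(np.float32)); print('block',r)
vv,uu=np.mgrid[215:290,115:215]
P=np.array([atd(m,u,v,d[v,u]) for u,v in zip(uu.ravel(),vv.ravel())])
k=(P[:,2]>.045)&(P[:,2]<.055); print('stand',cv2.minAreaRect(P[k][:,:2].astype(np.float32)),k.sum())
E
```

```text
head depth pt [array([0.5376, 0.1909, 0.1621]), array([0.5326, 0.1911, 0.1632]), array([0.5237, 0.2616, 0.1156])]
0.158 [0.539 0.191 0.158]
0.164 [0.5379 0.1897 0.164 ]
scene logger [0.5516 0.189  0.1347]
well [ 0.5263 -0.2149  0.1   ] [ 0.5308 -0.1996  0.1008]
housing ((0.5322650074958801, -0.21552804112434387), (0.19056646525859833, 0.21913115680217743), 86.70606994628906) 0.09456410511199886
block ((0.5544080138206482, -0.2158796191215515), (0.1828659325838089, 0.16601340472698212), 87.22553253173828)
stand ((0.5306093096733093, 0.22737503051757812), (0.058631133288145065, 0.13700932264328003), 11.091972351074219) 1631
```

View pics/c1.png

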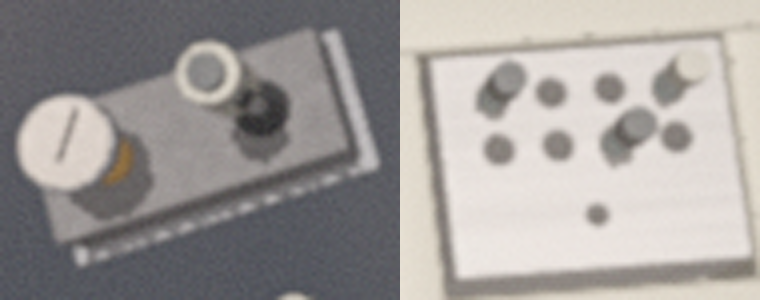

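Two views agree: the logger is at about (0.537, 0.192), the stand is yawed 11°, and the well is at about (0.526, -0.215). Next I move above the logger.

```bash
python3 -m crank '[{"dp":[-0.07,-0.04,0],"delta_rot":[0,0,0],"fingers":1},{"dp":[-0.07,-0.04,0],"delta_rot":[0,0,0],"fingers":1},{"dp":[-0.07,-0.04,0],"delta_rot":[0,0,0],"fingers":1},{"dp":[-0.07,-0.04,0],"delta_rot":[0,0,0],"fingers":1},{"dp":[-0.07,-0.04,0],"delta_rot":[0,0,0],"fingers":1},{"dp":[-0.07,-0.04,0],"delta_rot":[0,0,0],"fingers":1},{"dp":[-0.07,-0.04,0],"delta_rot":[0,0,0],"fingers":1},{"dp":[-0.07,-0.04,0],"delta_rot":[0,0,0],"fingers":1},{"dp":[-0.07,-0.04,0],"delta_rot":[0,0,0],"fingers":1},{"dp":[-0.07,-0.04,0],"delta_rot":[0,0,0],"fingers":1},{"dp":[-0.07,-0.04,0],"delta_rot":[0,0,0],"fingers":1},{"dp":[-0.07,-0.04,0],"delta_rot":[0,0,0],"fingers":1}]' 30
python3 -m crank '[{"dp":[0,0,0],"delta_rot":[0,0,0.0195],"fingers":1},{"dp":[0,0,0],"delta_rot":[0,0,0.0195],"fingers":1},{"dp":[0,0,0],"delta_rot":[0,0,0.0195],"fingers":1},{"dp":[0,0,0],"delta_rot":[0,0,0.0195],"fingers":1},{"dp":[0,0,0],"delta_rot":[0,0,0.0195],"fingers":1},{"dp":[0,0,0],"delta_rot":[0,0,0.0195],"fingers":1},{"dp":[0,0,0],"delta_rot":[0,0,0.0195],"fingers":1},{"dp":[0,0,0],"delta_rot":[0,0,0.0195],"fingers":1},{"dp":[0,0,0],"delta_rot":[0,0,0],"fingers":1},{"dp":[0,0,0],"delta_rot":[0,0,0],"fingers":1}]'
cat >> h.py <<'E'
def todo(x,y,z,yaw=None):
    s=manip.sense(); M=R.from_quat(s['tool_rot']).as_matrix()
    d=M.T@(np.array([x,y,z])-s['tcp_pos'])/.5
    print('t',round(s['t'],2),'tcp',s['tcp_pos'].round(4),'yaxis deg',np.degrees(np.arctan2(M[1,1],M[0,1])).round(1),'tilt z',M[:,2].round(4),'q',s['q'].round(2),'F',s['force'].round(2),'gap',round(s['finger_gap'],3),round(s['gripper_force'],1)); print('dp',d.round(4),'mm',(d*500).round(1))
E
python3 - <<'E'
from h import *
todo(.537,.192,.195)
m,p,d=snap('wrist','w0')
print(m['origin'])
E
```

```text
t: 1.1
tcp_pos: [0.5369, 0.1904, 0.3036]
tool_rot: [0.198, 0.98, -0.0, -0.0]
force: [0.5, 0.3, -0.4]
finger_gap: 0.999
gripper_force: 0.0
t: 1.93
tcp_pos: [0.5361, 0.1922, 0.3036]
tool_rot: [0.635, 0.773, -0.0, -0.0]
force: [-0.3, 0.2, 0.3]
finger_gap: 1.002
gripper_force: 0.0
t 1.93 tcp [0.5361 0.1922 0.3036] yaxis deg 11.2 tilt z [-9.e-04 -2.e-04 -1.e+00] q [ 0.15  0.45  1.57 -0.    1.11 -0.05] F [-0.34  0.17  0.27] gap 1.002 0.0
dp [-0.0007  0.0019  0.2171] mm [ -0.4   1.  108.6]
[0.5218533  0.25845252 0.37474124]
```

View pics/w0.png

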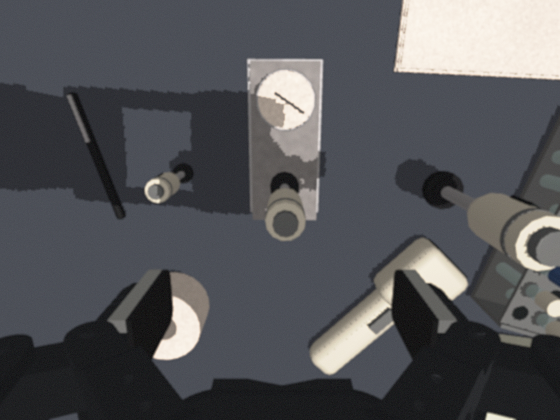

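The wrist view shows the button at (286,223), well centred between the fingers, with the dial at (285,100) clear of them.

```bash
python3 - <<'E'
from h import *
m,p,d=load('w0')
print(onz(m,286,223,.164),atd(m,286,223,d[223,286]))
for v,u in((60,250),(60,321)): pass
E
python3 -m crank '[{"dp":[0,0.001,0.07],"delta_rot":[0,0,0],"fingers":0.4},{"dp":[0,0,0.07],"delta_rot":[0,0,0],"fingers":0.4},{"dp":[0,0,0.04],"delta_rot":[0,0,0],"fingers":0.2},{"dp":[0,0,0.023],"delta_rot":[0,0,0],"fingers":0},{"dp":[0,0,0],"delta_rot":[0,0,0],"fingers":0},{"dp":[0,0,0],"delta_rot":[0,0,0],"fingers":0}]' 30
```

```text
[0.53727043 0.19230718 0.164     ] [0.53715909 0.19278488 0.16552196]
t: 2.48
tcp_pos: [0.5367, 0.1923, 0.2019]
tool_rot: [0.635, 0.772, -0.001, -0.0]
force: [1.2, 0.6, 1.4]
finger_gap: 0.502
gripper_force: 0.0
```

```bash
python3 -m crank '[{"dp":[0,0,0.008],"delta_rot":[0,0,0],"fingers":0},{"dp":[0,0,0.008],"delta_rot":[0,0,0],"fingers":-0.2},{"dp":[0,0,0],"delta_rot":[0,0,0],"fingers":-1},{"dp":[0,0,0],"delta_rot":[0,0,0],"fingers":-1},{"dp":[0,0,0],"delta_rot":[0,0,0],"fingers":-1},{"dp":[0,0,0],"delta_rot":[0,0,0],"fingers":-1},{"dp":[0,0,0],"delta_rot":[0,0,0],"fingers":-1}]' 35
```

```text
t: 3.07
tcp_pos: [0.5369, 0.1924, 0.1947]
tool_rot: [0.636, 0.772, 0.0, 0.0]
force: [-0.2, 0.1, 0.8]
finger_gap: 0.279
gripper_force: 34.4
```

```bash
python3 -m crank '[{"dp":[0,0,-0.02],"delta_rot":[0,0,0],"fingers":-1},{"dp":[0,0,-0.04],"delta_rot":[0,0,0],"fingers":-1},{"dp":[0,0,-0.04],"delta_rot":[0,0,0],"fingers":-1},{"dp":[0,0,-0.04],"delta_rot":[0,0,0],"fingers":-1},{"dp":[0,0,-0.04],"delta_rot":[0,0,0],"fingers":-1},{"dp":[0,0,-0.04],"delta_rot":[0,0,0],"fingers":-1},{"dp":[0,0,-0.03],"delta_rot":[0,0,0],"fingers":-1},{"dp":[0,0,-0.01],"delta_rot":[0,0,0],"fingers":-1},{"dp":[0,0,0],"delta_rot":[0,0,0],"fingers":-1},{"dp":[0,0,0],"delta_rot":[0,0,0],"fingers":-1}]'
python3 - <<'E'
from h import *
todo(.5263,-.19,.325)
snap('scene','s1');snap('wrist','w1');snap('top','t1')
a=[load(n)[1][:,:,::-1] for n in('s1','w1')]
cv2.imwrite('pics/c2.png',np.hstack([cv2.resize(a[0][70:330,210:430],(400,473)),cv2.resize(a[1],(400,300)) if 0 else cv2.resize(a[1][80:400,140:420],(400,473))]))
E
```

```text
t: 3.9
tcp_pos: [0.5364, 0.1922, 0.3243]
tool_rot: [0.636, 0.772, -0.0, -0.0]
force: [-0.6, -0.7, -1.6]
finger_gap: 0.283
gripper_force: 34.7
t 3.9 tcp [0.5364 0.1922 0.3243] yaxis deg 11.0 tilt z [-4.e-04 -1.e-04 -1.e+00] q [ 0.15  0.43  1.55 -0.    1.16 -0.04] F [-0.64 -0.73 -1.56] gap 0.283 34.7
dp [-0.7465 -0.1663 -0.0013] mm [-373.2  -83.2   -0.7]
```

View pics/c2.png

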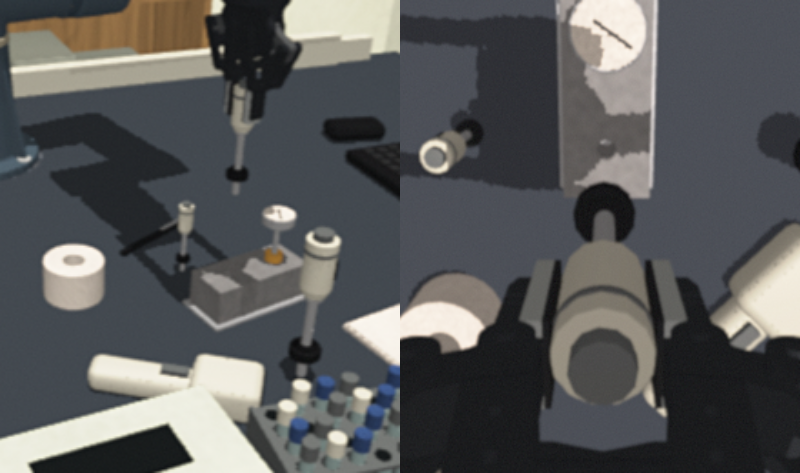

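The logger is gripped upright and clear of the stand, with the hole empty. I carry it over the well.

```bash
python3 -m crank '[{"dp":[-0.03,-0.007,0],"delta_rot":[0,0,0],"fingers":-1},{"dp":[-0.06,-0.013,0],"delta_rot":[0,0,0],"fingers":-1},{"dp":[-0.075,-0.0165,0],"delta_rot":[0,0,0],"fingers":-1},{"dp":[-0.075,-0.0165,0],"delta_rot":[0,0,0],"fingers":-1},{"dp":[-0.075,-0.0165,0],"delta_rot":[0,0,0],"fingers":-1},{"dp":[-0.075,-0.0165,0],"delta_rot":[0,0,0],"fingers":-1},{"dp":[-0.075,-0.0165,0],"delta_rot":[0,0,0],"fingers":-1},{"dp":[-0.075,-0.0165,0],"delta_rot":[0,0,0],"fingers":-1},{"dp":[-0.075,-0.0165,0],"delta_rot":[0,0,0],"fingers":-1},{"dp":[-0.075,-0.0165,0],"delta_rot":[0,0,0],"fingers":-1},{"dp":[-0.06,-0.013,0],"delta_rot":[0,0,0],"fingers":-1},{"dp":[-0.045,-0.01,0],"delta_rot":[0,0,0],"fingers":-1}]'
python3 -m crank '[{"dp":[0,0,0],"delta_rot":[0,0,0],"fingers":-1},{"dp":[0,0,0],"delta_rot":[0,0,0],"fingers":-1},{"dp":[0,0,0],"delta_rot":[0,0,0],"fingers":-1}]'
python3 - <<'E'
from h import *
todo(.5263,-.2149,.325)
snap('scene','s2');snap('wrist','w2')
a=[load(n)[1][:,:,::-1] for n in('s2','w2')]
cv2.imwrite('pics/c3.png',np.hstack([cv2.resize(a[0][100:290,60:240],None,fx=2.2,fy=2.2,interpolation=cv2.INTER_CUBIC),cv2.resize(a[1][80:289,170:370],None,fx=2,fy=2,interpolation=cv2.INTER_CUBIC)]))
E
```

```text
t: 5.05
tcp_pos: [0.5266, -0.2176, 0.3233]
tool_rot: [0.637, 0.771, -0.0, -0.001]
force: [-0.2, -0.6, -0.7]
finger_gap: 0.284
gripper_force: 34.7
t: 5.3
tcp_pos: [0.5266, -0.2139, 0.3234]
tool_rot: [0.636, 0.772, 0.0, -0.001]
force: [0.5, -0.4, -1.1]
finger_gap: 0.286
gripper_force: 34.7
t 5.3 tcp [ 0.5266 -0.2139  0.3234] yaxis deg 11.0 tilt z [-0.0021  0.0021 -1.    ] q [-0.58  0.43  1.55  0.    1.16 -0.78] F [ 0.55 -0.42 -1.08] gap 0.286 34.7
dp [-0.0019 -0.0009 -0.0032] mm [-1.  -0.5 -1.6]
```

View pics/c3.png

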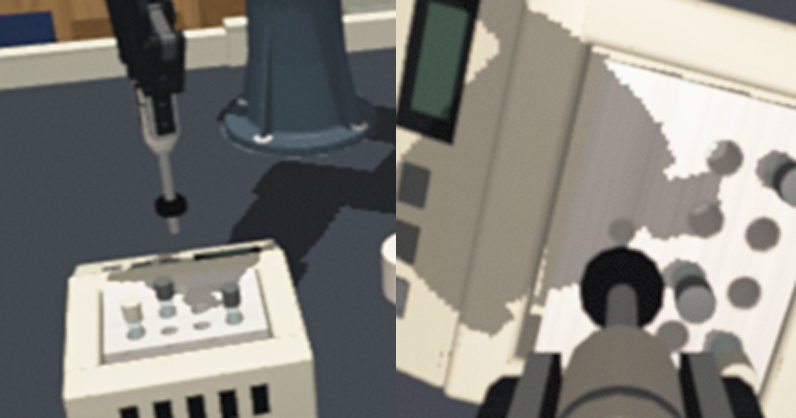

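The wrist view has the well mouth at about (283,194), just ahead of the collar centred near (283,222). I cast these to points and compare the stem's position with the well.

```bash
cat > ms.py <<'E'
from h import *
import sys
def collar(m,p,d,tip):
    g=p.max(2); vv,uu=np.nonzero(g<45); P=np.array([atd(m,u,v,d[v,u]) for u,v in zip(uu,vv)])
    k=(abs(P[:,2]-(tip+.028))<.008)&(np.hypot(P[:,0]-manip.sense()['tcp_pos'][0],P[:,1]-manip.sense()['tcp_pos'][1])<.03)
    c,r=cv2.minEnclosingCircle(P[k][:,:2].astype(np.float32)); return np.array(c).round(4),round(r,4),k.sum(),P[k][:,2].min().round(4),P[k][:,2].max().round(4)
def well(m,p,u0,v0,z=.1):
    w=p[int(v0)-9:int(v0)+10,int(u0)-9:int(u0)+10].astype(float).mean(2)
    th=(w.min()+np.median(w))/2; n,l,st,ce=cv2.connectedComponentsWithStats((w<th).astype(np.uint8))
    i=l[9,9]; u,v=ce[i]+[int(u0)-9,int(v0)-9]; return (u.round(1),v.round(1)),st[i,4],onz(m,u,v,z).round(4)
E
python3 - <<'E'
from ms import *
s=manip.sense();tip=s['tcp_pos'][2]-.1667
m,p,d=load('w2'); print('collar wrist',collar(m,p,d,tip)); print('well wrist',well(m,p,283,194), onz(m,282.75,194.25,.1))
mt,pt,dt=load('t1'); print('well top',well(mt,pt,409,213)); 
ms_,ps,dd=load('s2'); print('collar scene',collar(ms_,ps,dd,tip))
# stem points scene: white/steel px between collar & tip, and shank
for f,M,D,pts in(('s',ms_,dd,((139,203),(137,185),(135,178),(134,172))),('w',m,d,((283,232),(283,236),(283,240),(283,280)))):
  for u,v in pts: print(f,u,v,atd(M,u,v,D[v,u]).round(4))
# projection of the vertical axis at tcp
for M,n in((ms_,'s'),(m,'w')):
  for z in(tip,tip+.022,tip+.05,tip+.08):
    q=rot(M).T@(np.array([s['tcp_pos'][0],s['tcp_pos'][1],z])-M['origin']); print(n,z.round(3),(M['cx']+M['fx']*q[0]/-q[2]).round(1),(M['cy']-M['fy']*q[1]/-q[2]).round(1))
E
```

```text
collar wrist (array([ 0.5256, -0.2133]), 0.0122, np.int64(929), np.float64(0.1842), np.float64(0.1932))
well wrist ((np.float64(283.0), np.float64(193.8)), np.int32(355), array([ 0.5265, -0.2151,  0.1   ])) [ 0.52635147 -0.21552369  0.1       ]
well top ((np.float64(409.0), np.float64(213.0)), np.int32(21), array([ 0.5272, -0.215 ,  0.1   ]))
collar scene (array([ 0.5293, -0.2119]), 0.0142, np.int64(105), np.float64(0.1802), np.float64(0.1922))
s 139 203 [ 0.53   -0.2119  0.1645]
s 137 185 [ 0.5301 -0.2109  0.2017]
s 135 178 [ 0.5322 -0.2127  0.217 ]
s 134 172 [ 0.5311 -0.2129  0.2284]
w 283 232 [ 0.5254 -0.2106  0.2085]
w 283 236 [ 0.5254 -0.2104  0.2154]
w 283 240 [ 0.5253 -0.2101  0.222 ]
w 283 280 [ 0.5238 -0.2026  0.2813]
s 0.157 138.6 205.7
s 0.179 137.1 195.3
s 0.207 135.1 181.6
s 0.237 132.9 166.5
w 0.157 284.2 210.7
w 0.179 284.4 220.5
w 0.207 284.7 236.1
w 0.237 285.0 258.2
```

```bash
python3 -m crank '[{"dp":[-0.003,0.001,0.02],"delta_rot":[0,0,0],"fingers":-1},{"dp":[0,0,0.02],"delta_rot":[0,0,0],"fingers":-1},{"dp":[0,0,0.02],"delta_rot":[0,0,0],"fingers":-1},{"dp":[0,0,0.016],"delta_rot":[0,0,0],"fingers":-1},{"dp":[0,0,0],"delta_rot":[0,0,0],"fingers":-1},{"dp":[0,0,0],"delta_rot":[0,0,0],"fingers":-1},{"dp":[0,0,0],"delta_rot":[0,0,0],"fingers":-1}]'
python3 - <<'E'
from ms import *
s=manip.sense();tip=s['tcp_pos'][2]-.1667; print('tip z',tip); todo(.5268,-.2152,.27)
m,p,d=snap('wrist','w3'); snap('scene','s3'); mt,pt,dt=snap('top','t3')
print(collar(m,p,d,tip))
q=rot(m).T@(np.array([.5266,-.2152,.1])-m['origin']); print((m['cx']+m['fx']*q[0]/-q[2]).round(1),(m['cy']-m['fy']*q[1]/-q[2]).round(1))
cv2.imwrite('pics/c4.png',np.hstack([cv2.resize(load('s3')[1][160:260,100:190,::-1],None,fx=4,fy=4,interpolation=cv2.INTER_CUBIC),cv2.resize(p[160:260,230:330,::-1],None,fx=4,fy=4,interpolation=cv2.INTER_CUBIC)]))
E
```

```text
t: 5.98
tcp_pos: [0.528, -0.216, 0.2863]
tool_rot: [0.636, 0.772, 0.0, 0.0]
force: [0.3, 0.8, -1.4]
finger_gap: 0.282
gripper_force: 34.7
tip z 0.11964277803147585
t 5.98 tcp [ 0.528  -0.216   0.2863] yaxis deg 11.1 tilt z [ 1.e-04 -0.e+00 -1.e+00] q [-0.58  0.48  1.59  0.    1.08 -0.78] F [ 0.31  0.81 -1.37] gap 0.282 34.7
dp [ 0.0021 -0.0021  0.0327] mm [ 1.  -1.1 16.3]
(array([ 0.5272, -0.2162]), 0.0122, np.int64(908), np.float64(0.1459), np.float64(0.1556))
281.7 201.4
```

View pics/c4.png

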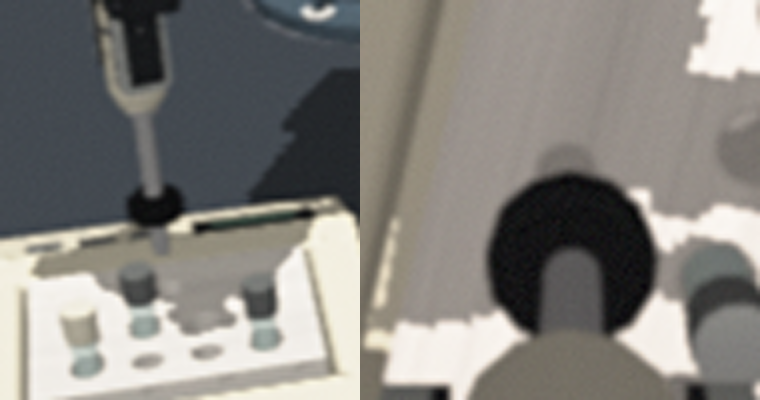

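The wrist view has the well arc at about (281,201), nearly under the collar, so the offset is about 1 mm. I apply that correction and lower gently.

```bash
python3 -m crank '[{"dp":[0.002,-0.0015,0.01],"delta_rot":[0,0,0],"fingers":-1},{"dp":[0,0,0.01],"delta_rot":[0,0,0],"fingers":-1},{"dp":[0,0,0.01],"delta_rot":[0,0,0],"fingers":-1},{"dp":[0,0,0.006],"delta_rot":[0,0,0],"fingers":-1},{"dp":[0,0,0.006],"delta_rot":[0,0,0],"fingers":-1},{"dp":[0,0,0.006],"delta_rot":[0,0,0],"fingers":-1},{"dp":[0,0,0],"delta_rot":[0,0,0],"fingers":-1},{"dp":[0,0,0],"delta_rot":[0,0,0],"fingers":-1}]'
```

```text
t: 6.8
tcp_pos: [0.5269, -0.2151, 0.2622]
tool_rot: [0.636, 0.772, -0.0, -0.0]
force: [-0.4, 0.2, -0.8]
finger_gap: 0.279
gripper_force: 34.7
```

```bash
python3 -m crank '[{"dp":[0,0,0.008],"delta_rot":[0,0,0],"fingers":-1},{"dp":[0,0,0.008],"delta_rot":[0,0,0],"fingers":-1},{"dp":[0,0,0.008],"delta_rot":[0,0,0],"fingers":-1},{"dp":[0,0,0],"delta_rot":[0,0,0],"fingers":-1},{"dp":[0,0,0],"delta_rot":[0,0,0],"fingers":-1}]'; python3 - <<'E'
from h import *
todo(.527,-.2152,.24); snap('scene','s4')
E
python3 -m crank '[{"dp":[0,0,0.006],"delta_rot":[0,0,0],"fingers":-1},{"dp":[0,0,0.006],"delta_rot":[0,0,0],"fingers":-1},{"dp":[0,0,0],"delta_rot":[0,0,0],"fingers":-1},{"dp":[0,0,0],"delta_rot":[0,0,0],"fingers":-1}]'
```

```text
t: 7.22
tcp_pos: [0.5268, -0.215, 0.25]
tool_rot: [0.636, 0.772, -0.0, -0.0]
force: [-0.2, 0.8, -1.8]
finger_gap: 0.285
gripper_force: 34.7
t 7.22 tcp [ 0.5268 -0.215   0.25  ] yaxis deg 11.1 tilt z [-8.e-04  5.e-04 -1.e+00] q [-0.58  0.52  1.63 -0.    0.99 -0.78] F [-0.17  0.82 -1.77] gap 0.285 34.7
dp [-0.0005  0.0004  0.0199] mm [-0.3  0.2 10. ]
t: 7.6
tcp_pos: [0.5269, -0.2151, 0.2443]
tool_rot: [0.636, 0.772, -0.0, -0.0]
force: [-0.8, -0.2, -1.9]
finger_gap: 0.287
gripper_force: 34.7
```

```bash
python3 -m crank '[{"dp":[0,0,0.004],"delta_rot":[0,0,0],"fingers":-1},{"dp":[0,0,0.004],"delta_rot":[0,0,0],"fingers":-1},{"dp":[0,0,0],"delta_rot":[0,0,0],"fingers":-1},{"dp":[0,0,0],"delta_rot":[0,0,0],"fingers":-1}]'; python3 -m crank '[{"dp":[0,0,0.003],"delta_rot":[0,0,0],"fingers":-1},{"dp":[0,0,0],"delta_rot":[0,0,0],"fingers":-1},{"dp":[0,0,0],"delta_rot":[0,0,0],"fingers":-1}]'
```

```text
t: 7.93
tcp_pos: [0.527, -0.2151, 0.2404]
tool_rot: [0.636, 0.772, 0.0, 0.0]
force: [0.7, -0.1, 0.5]
finger_gap: 0.282
gripper_force: 34.9
t: 8.18
tcp_pos: [0.527, -0.2151, 0.2389]
tool_rot: [0.636, 0.772, 0.0, 0.0]
force: [1.0, -0.6, 0.5]
finger_gap: 0.284
gripper_force: 34.9
```

```bash
python3 -m crank '[{"dp":[0,0,0.003],"delta_rot":[0,0,0],"fingers":-1},{"dp":[0,0,0],"delta_rot":[0,0,0],"fingers":-1},{"dp":[0,0,0],"delta_rot":[0,0,0],"fingers":-1}]'
```

```text
t: 8.43
tcp_pos: [0.527, -0.2151, 0.2373]
tool_rot: [0.636, 0.772, 0.0, 0.0]
force: [0.8, 0.4, 0.9]
finger_gap: 0.279
gripper_force: 34.9
```

```bash
python3 -m crank '[{"dp":[0,0,0.003],"delta_rot":[0,0,0],"fingers":-1},{"dp":[0,0,0],"delta_rot":[0,0,0],"fingers":-1},{"dp":[0,0,0],"delta_rot":[0,0,0],"fingers":-1}]' 20;  python3 -m crank '[{"dp":[0,0,0.003],"delta_rot":[0,0,0],"fingers":-1},{"dp":[0,0,0],"delta_rot":[0,0,0],"fingers":-1},{"dp":[0,0,0],"delta_rot":[0,0,0],"fingers":-1}]'
```

```text
t: 8.68
tcp_pos: [0.527, -0.2151, 0.2358]
tool_rot: [0.636, 0.772, 0.0, 0.0]
force: [0.6, -0.5, 0.3]
finger_gap: 0.282
gripper_force: 34.9
t: 8.93
tcp_pos: [0.527, -0.2151, 0.2343]
tool_rot: [0.636, 0.772, 0.0, 0.0]
force: [0.3, 0.1, 0.8]
finger_gap: 0.283
gripper_force: 34.8
```

```bash
python3 -m crank '[{"dp":[0,0,0.003],"delta_rot":[0,0,0],"fingers":-1},{"dp":[0,0,0],"delta_rot":[0,0,0],"fingers":-1},{"dp":[0,0,0],"delta_rot":[0,0,0],"fingers":-1}]'
```

```text
t: 9.18
tcp_pos: [0.527, -0.2151, 0.2328]
tool_rot: [0.636, 0.772, 0.0, 0.0]
force: [0.7, 1.6, 0.6]
finger_gap: 0.285
gripper_force: 34.8
```

```bash
python3 -m crank '[{"dp":[0,0,0.003],"delta_rot":[0,0,0],"fingers":-1},{"dp":[0,0,0],"delta_rot":[0,0,0],"fingers":-1}]';  python3 -m crank '[{"dp":[0,0,0.003],"delta_rot":[0,0,0],"fingers":-1},{"dp":[0,0,0],"delta_rot":[0,0,0],"fingers":-1}]'; python3 - <<'E'
from h import *
m,p,d=snap('scene','s5')
a=[load(n)[1][150:250,100:190,::-1] for n in('s4','s5')]
cv2.imwrite('pics/c5.png',np.hstack([cv2.resize(x,None,fx=4,fy=4,interpolation=cv2.INTER_CUBIC) for x in a]))
E
```

```text
t: 9.35
tcp_pos: [0.527, -0.2151, 0.2313]
tool_rot: [0.636, 0.772, 0.0, 0.0]
force: [0.7, 0.1, 0.8]
finger_gap: 0.281
gripper_force: 34.9
t: 9.52
tcp_pos: [0.527, -0.2151, 0.2298]
tool_rot: [0.636, 0.772, 0.0, 0.0]
force: [0.8, 0.2, 1.0]
finger_gap: 0.281
gripper_force: 34.9
```

View pics/c5.png

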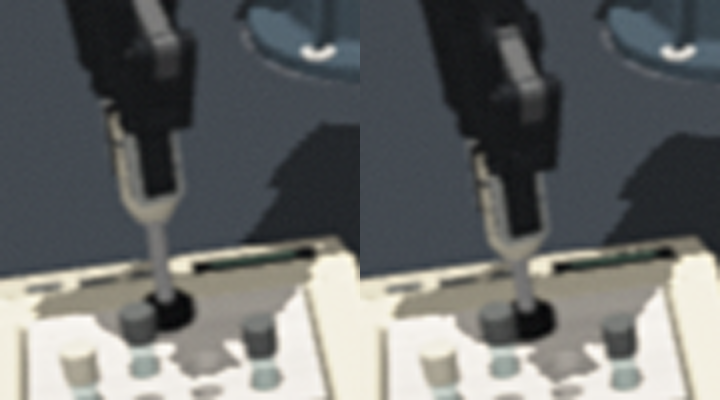

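The collar rests on the block at crop (527,315) and the stem above it has shortened, so the collar is sliding up as it should.

```bash
python3 -m crank '[{"dp":[0,0,0.003],"delta_rot":[0,0,0],"fingers":-1},{"dp":[0,0,0],"delta_rot":[0,0,0],"fingers":-1}]';  python3 -m crank '[{"dp":[0,0,0.003],"delta_rot":[0,0,0],"fingers":-1},{"dp":[0,0,0],"delta_rot":[0,0,0],"fingers":-1}]'
```

```text
t: 9.73
tcp_pos: [0.527, -0.2151, 0.2283]
tool_rot: [0.636, 0.772, 0.0, 0.0]
force: [0.5, -1.0, -0.1]
finger_gap: 0.283
gripper_force: 34.9
t: 9.9
tcp_pos: [0.527, -0.2151, 0.2267]
tool_rot: [0.636, 0.772, 0.0, 0.0]
force: [1.5, 0.2, 1.0]
finger_gap: 0.285
gripper_force: 34.9
```

```bash
python3 -m crank '[{"dp":[0,0,0.003],"delta_rot":[0,0,0],"fingers":-1},{"dp":[0,0,0],"delta_rot":[0,0,0],"fingers":-1}]'
```

```text
t: 10.07
tcp_pos: [0.527, -0.2151, 0.2252]
tool_rot: [0.636, 0.772, 0.0, 0.0]
force: [0.6, -0.5, 1.0]
finger_gap: 0.283
gripper_force: 34.9
```

```bash
python3 -m crank '[{"dp":[0,0,0.003],"delta_rot":[0,0,0],"fingers":-1},{"dp":[0,0,0],"delta_rot":[0,0,0],"fingers":-1}]'
```

```text
t: 10.23
tcp_pos: [0.527, -0.2151, 0.2237]
tool_rot: [0.636, 0.772, 0.0, 0.0]
force: [1.2, 0.4, 1.3]
finger_gap: 0.282
gripper_force: 34.9
```

```bash
python3 -m crank '[{"dp":[0,0,0.003],"delta_rot":[0,0,0],"fingers":-1},{"dp":[0,0,0],"delta_rot":[0,0,0],"fingers":-1}]'
```

```text
t: 10.4
tcp_pos: [0.527, -0.2151, 0.2222]
tool_rot: [0.636, 0.772, 0.0, 0.0]
force: [0.3, -0.5, 1.9]
finger_gap: 0.282
gripper_force: 34.9
```

```bash
python3 -m crank '[{"dp":[0,0,0.003],"delta_rot":[0,0,0],"fingers":-1},{"dp":[0,0,0],"delta_rot":[0,0,0],"fingers":-1}]'
```

```text
t: 10.57
tcp_pos: [0.527, -0.2151, 0.2207]
tool_rot: [0.636, 0.772, -0.0, 0.0]
force: [1.0, 0.1, 0.7]
finger_gap: 0.284
gripper_force: 34.9
```

```bash
python3 -m crank '[{"dp":[0,0,0.002],"delta_rot":[0,0,0],"fingers":-1},{"dp":[0,0,0],"delta_rot":[0,0,0],"fingers":-1}]'
```

```text
t: 10.73
tcp_pos: [0.527, -0.2151, 0.2198]
tool_rot: [0.636, 0.772, 0.0, 0.0]
force: [1.8, 0.3, 0.9]
finger_gap: 0.278
gripper_force: 34.9
```

```bash
python3 -m crank '[{"dp":[0,0,0.002],"delta_rot":[0,0,0],"fingers":-1},{"dp":[0,0,0],"delta_rot":[0,0,0],"fingers":-1}]'
```

```text
t: 10.9
tcp_pos: [0.527, -0.2151, 0.2188]
tool_rot: [0.636, 0.772, 0.0, 0.0]
force: [1.3, 0.6, 2.4]
finger_gap: 0.286
gripper_force: 34.9
```

```bash
python3 -m crank '[{"dp":[0,0,0.002],"delta_rot":[0,0,0],"fingers":-1},{"dp":[0,0,0],"delta_rot":[0,0,0],"fingers":-1}]'
```

```text
t: 11.07
tcp_pos: [0.527, -0.2151, 0.2178]
tool_rot: [0.636, 0.772, 0.0, 0.0]
force: [1.4, 1.2, 1.5]
finger_gap: 0.289
gripper_force: 34.9
```

```bash
python3 -m crank '[{"dp":[0,0,0.002],"delta_rot":[0,0,0],"fingers":-1},{"dp":[0,0,0],"delta_rot":[0,0,0],"fingers":-1}]'; python3 - <<'E'
from h import *
snap('scene','s6');todo(.527,-.2151,.21)
a=[load(n)[1][150:250,100:190,::-1] for n in('s5','s6')]
cv2.imwrite('pics/c6.png',np.hstack([cv2.resize(x,None,fx=4,fy=4,interpolation=cv2.INTER_CUBIC) for x in a]))
E
```

```text
t: 11.23
tcp_pos: [0.527, -0.2151, 0.2168]
tool_rot: [0.636, 0.772, 0.0, 0.0]
force: [1.0, -0.1, 0.7]
finger_gap: 0.282
gripper_force: 34.9
t 11.28 tcp [ 0.527  -0.2151  0.2168] yaxis deg 11.0 tilt z [ 0.  0. -1.] q [-0.58  0.57  1.66  0.    0.92 -0.78] F [1.1  0.52 0.67] gap 0.279 34.9
dp [-0.      0.0001  0.0136] mm [-0.   0.   6.8]
```

View pics/c6.png

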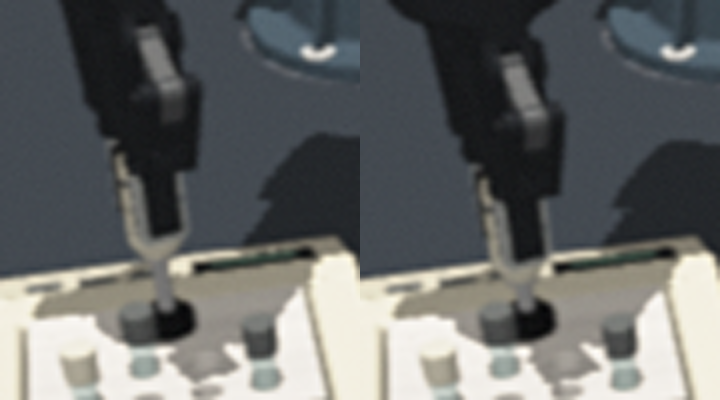

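```bash
python3 - <<'E'
from h import *
m,p,d=snap('wrist','w4')
for n in('w1','w2','w3'):
    a=load(n)[1]
    T=a[250:330,255:312]; r=cv2.matchTemplate(p[235:350,245:322],T,cv2.TM_CCOEFF_NORMED); print(n,cv2.minMaxLoc(r)[1],np.subtract(cv2.minMaxLoc(r)[3],(10,15)))
    dd=load(n)[2]; print('depth btn',np.median(dd[300:320,278:292]),np.median(d[300:320,278:292]))
cv2.imwrite('pics/c7.png',np.hstack([cv2.resize(x[180:360,220:350,::-1],None,fx=3,fy=3) for x in (load('w3')[1],p)]))
E
```

```text
w1 0.8557420969009399 [0 0]
depth btn 0.11500968 0.1151208
w2 0.9204593896865845 [0 0]
depth btn 0.11526854 0.1151208
w3 0.8281159996986389 [0 0]
depth btn 0.11507721 0.1151208
```

View pics/c7.png

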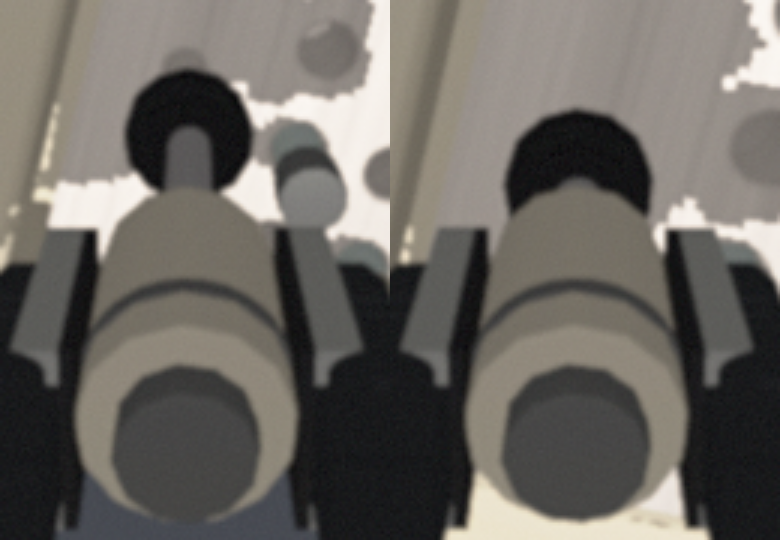

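There's no slip in the grip, so the tip is still just above a deep bottom. I continue in 1 mm steps.

```bash
python3 -m crank '[{"dp":[0,0,0.002],"delta_rot":[0,0,0],"fingers":-1},{"dp":[0,0,0],"delta_rot":[0,0,0],"fingers":-1},{"dp":[0,0,0],"delta_rot":[0,0,0],"fingers":-1}]'
```

```text
t: 11.58
tcp_pos: [0.527, -0.2152, 0.2162]
tool_rot: [0.636, 0.772, -0.0, 0.0]
force: [0.0, 0.9, 4.0]
finger_gap: 0.282
gripper_force: 35.2
```

```bash
python3 -m crank '[{"dp":[0,0,0.002],"delta_rot":[0,0,0],"fingers":-1},{"dp":[0,0,0],"delta_rot":[0,0,0],"fingers":-1},{"dp":[0,0,0],"delta_rot":[0,0,0],"fingers":-1}]'
```

```text
t: 11.83
tcp_pos: [0.5271, -0.2153, 0.216]
tool_rot: [0.636, 0.772, -0.0, 0.001]
force: [-0.9, 1.4, 8.8]
finger_gap: 0.283
gripper_force: 35.8
```

The bottom is felt at TCP z ≈ 0.216, with the force rising to 8.8 N. I hold briefly, ease off slightly, release, and raise.

```bash
python3 -m crank '[{"dp":[0,0,0],"delta_rot":[0,0,0],"fingers":-1},{"dp":[0,0,0],"delta_rot":[0,0,0],"fingers":-1},{"dp":[0,0,-0.0015],"delta_rot":[0,0,0],"fingers":-1},{"dp":[0,0,0],"delta_rot":[0,0,0],"fingers":-1}]' && python3 -m crank '[{"dp":[0,0,0],"delta_rot":[0,0,0],"fingers":-0.3},{"dp":[0,0,0],"delta_rot":[0,0,0],"fingers":-0.2},{"dp":[0,0,0],"delta_rot":[0,0,0],"fingers":0},{"dp":[0,0,0],"delta_rot":[0,0,0],"fingers":0},{"dp":[0,0,0],"delta_rot":[0,0,0],"fingers":0}]'
```

```text
t: 12.17
tcp_pos: [0.527, -0.2152, 0.2161]
tool_rot: [0.636, 0.772, -0.0, 0.0]
force: [-0.1, 0.7, 6.0]
finger_gap: 0.281
gripper_force: 35.1
t: 12.58
tcp_pos: [0.5267, -0.215, 0.2152]
tool_rot: [0.636, 0.772, -0.0, -0.001]
force: [-0.8, -0.4, -0.1]
finger_gap: 0.5
gripper_force: 0.0
```

```bash
python3 -m crank '[{"dp":[0,0,-0.02],"delta_rot":[0,0,0],"fingers":0},{"dp":[0,0,-0.03],"delta_rot":[0,0,0],"fingers":0},{"dp":[0,0,-0.04],"delta_rot":[0,0,0],"fingers":0},{"dp":[0,0,-0.04],"delta_rot":[0,0,0],"fingers":0},{"dp":[0,0,-0.03],"delta_rot":[0,0,0],"fingers":0},{"dp":[0,0,0],"delta_rot":[0,0,0],"fingers":-0.5},{"dp":[0,0,0],"delta_rot":[0,0,0],"fingers":-1},{"dp":[0,0,0],"delta_rot":[0,0,0],"fingers":-1},{"dp":[0,0,0],"delta_rot":[0,0,0],"fingers":-1},{"dp":[0,0,0],"delta_rot":[0,0,0],"fingers":-1}]' 40; python3 - <<'E'
from h import *
m,p,d=snap('wrist','w5');mt,pt,dt=snap('top','t5');snap('scene','s7')
todo(.527,-.2151,.26)
P=[]
vv,uu=np.nonzero(dt[140:300,335:475]>0)
for M,D,r in((mt,dt,(120,300,335,475)),(m,d,(150,360,200,380))):
    P=np.array([atd(M,u,v,D[v,u]) for v in range(r[0],r[1]) for u in range(r[2],r[3])])
    for lo,hi in((.172,.182),(.1825,.195)):
        k=(P[:,2]>lo)&(P[:,2]<hi)&(np.hypot(P[:,0]-.527,P[:,1]+.215)<.03); print(k.sum(),P[k].mean(0).round(4) if k.any() else '',P[k].min(0).round(4) if k.any() else '',P[k].max(0).round(4) if k.any() else '')
cv2.imwrite('pics/c8.png',np.hstack([cv2.resize(p[120:360,180:380,::-1],None,fx=2,fy=2),cv2.resize(load('s7')[1][130:250,100:190,::-1],None,fx=4,fy=4)]))
E
```

```text
t: 13.42
tcp_pos: [0.5264, -0.2148, 0.2944]
tool_rot: [0.636, 0.772, -0.0, -0.001]
force: [-0.5, -0.6, -0.3]
finger_gap: 0.0
gripper_force: 0.0
t 13.57 tcp [ 0.5267 -0.215   0.2949] yaxis deg 11.0 tilt z [-1.3e-03  8.0e-04 -1.0e+00] q [-0.58  0.46  1.58 -0.    1.1  -0.78] F [-0.42  0.16 -0.26] gap -0.001 0.0
dp [-0.0004  0.0006  0.0698] mm [-0.2  0.3 34.9]
116 [ 0.5217 -0.2109  0.1791] [ 0.5111 -0.2256  0.1722] [ 0.5357 -0.2014  0.1818]
90 [ 0.5237 -0.2131  0.1861] [ 0.516  -0.2213  0.1825] [ 0.5344 -0.2056  0.1888]
977 [ 0.5224 -0.2108  0.1796] [ 0.5104 -0.2262  0.172 ] [ 0.5358 -0.2023  0.182 ]
730 [ 0.5227 -0.214   0.1868] [ 0.515  -0.2224  0.1825] [ 0.5315 -0.2069  0.1891]
```

View pics/c8.png

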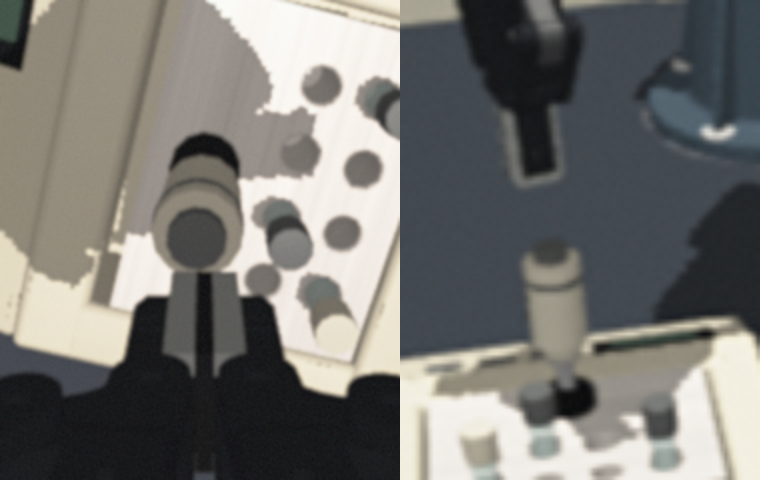

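The logger stands in the well on its own, with the button at wrist crop (197,238) and a lean of about 0.03 rad. I line the shut fingers up over the button and approach.

```bash
python3 -m crank '[{"dp":[0.003,-0.006,0.02],"delta_rot":[0,0,0],"fingers":-1},{"dp":[0,0,0.02],"delta_rot":[0,0,0],"fingers":-1},{"dp":[0,0,0.014],"delta_rot":[0,0,0],"fingers":-1},{"dp":[0,0,0.01],"delta_rot":[0,0,0],"fingers":-1},{"dp":[0,0,0],"delta_rot":[0,0,0],"fingers":-1},{"dp":[0,0,0],"delta_rot":[0,0,0],"fingers":-1}]'
```

```text
t: 14.07
tcp_pos: [0.5237, -0.2142, 0.2632]
tool_rot: [0.636, 0.772, -0.0, -0.0]
force: [0.1, 0.3, 0.4]
finger_gap: 0.002
gripper_force: 0.0
```

```bash
python3 -m crank '[{"dp":[0,0,0.004],"delta_rot":[0,0,0],"fingers":-1},{"dp":[0,0,0],"delta_rot":[0,0,0],"fingers":-1},{"dp":[0,0,0],"delta_rot":[0,0,0],"fingers":-1}]'
```

```text
t: 14.32
tcp_pos: [0.5239, -0.2143, 0.2619]
tool_rot: [0.636, 0.772, 0.0, 0.0]
force: [-0.7, -0.1, 0.7]
finger_gap: -0.003
gripper_force: 0.0
```

```bash
python3 -m crank '[{"dp":[0,0,0.004],"delta_rot":[0,0,0],"fingers":-1},{"dp":[0,0,0],"delta_rot":[0,0,0],"fingers":-1},{"dp":[0,0,0],"delta_rot":[0,0,0],"fingers":-1}]'
```

```text
t: 14.57
tcp_pos: [0.5237, -0.2142, 0.2597]
tool_rot: [0.636, 0.772, -0.0, -0.0]
force: [0.1, -0.5, 0.2]
finger_gap: -0.0
gripper_force: 0.0
```

```bash
python3 -m crank '[{"dp":[0,0,0.004],"delta_rot":[0,0,0],"fingers":-1},{"dp":[0,0,0],"delta_rot":[0,0,0],"fingers":-1},{"dp":[0,0,0],"delta_rot":[0,0,0],"fingers":-1}]'
```

```text
t: 14.82
tcp_pos: [0.5239, -0.2143, 0.2579]
tool_rot: [0.636, 0.772, 0.0, 0.0]
force: [-0.2, 0.4, 1.5]
finger_gap: -0.0
gripper_force: 0.8
```

```bash
python3 -m crank '[{"dp":[0,0,0.003],"delta_rot":[0,0,0],"fingers":-1},{"dp":[0,0,0],"delta_rot":[0,0,0],"fingers":-1},{"dp":[0,0,0],"delta_rot":[0,0,0],"fingers":-1}]'
```

```text
t: 15.07
tcp_pos: [0.5239, -0.2144, 0.2564]
tool_rot: [0.636, 0.772, 0.0, 0.0]
force: [0.5, 0.0, 2.2]
finger_gap: 0.001
gripper_force: 1.3
```

```bash
python3 -m crank '[{"dp":[0,0,0.003],"delta_rot":[0,0,0],"fingers":-1},{"dp":[0,0,0],"delta_rot":[0,0,0],"fingers":-1},{"dp":[0,0,0],"delta_rot":[0,0,0],"fingers":-1}]'
```

```text
t: 15.32
tcp_pos: [0.5239, -0.2144, 0.2549]
tool_rot: [0.636, 0.772, 0.0, 0.0]
force: [0.4, -0.3, 3.3]
finger_gap: -0.003
gripper_force: 1.8
```

```bash
python3 -m crank '[{"dp":[0,0,0.003],"delta_rot":[0,0,0],"fingers":-1},{"dp":[0,0,0],"delta_rot":[0,0,0],"fingers":-1},{"dp":[0,0,0],"delta_rot":[0,0,0],"fingers":-1}]'
```

```text
t: 15.57
tcp_pos: [0.5242, -0.2145, 0.254]
tool_rot: [0.636, 0.772, 0.0, 0.001]
force: [0.1, -0.3, 6.7]
finger_gap: -0.0
gripper_force: 3.4
```

The button is fully down at 6.7 N. I hold it briefly, then retreat straight up.

```bash
python3 -m crank '[{"dp":[0,0,0],"delta_rot":[0,0,0],"fingers":-1},{"dp":[0,0,0],"delta_rot":[0,0,0],"fingers":-1},{"dp":[0,0,0],"delta_rot":[0,0,0],"fingers":-1},{"dp":[0,0,-0.006],"delta_rot":[0,0,0],"fingers":-1},{"dp":[0,0,-0.008],"delta_rot":[0,0,0],"fingers":-1},{"dp":[0,0,-0.02],"delta_rot":[0,0,0],"fingers":-1},{"dp":[0,0,-0.06],"delta_rot":[0,0,0],"fingers":-1},{"dp":[0,0,-0.06],"delta_rot":[0,0,0],"fingers":-1},{"dp":[0,0,0],"delta_rot":[0,0,0],"fingers":-1},{"dp":[0,0,0],"delta_rot":[0,0,0],"fingers":-1},{"dp":[0,0,0],"delta_rot":[0,0,0],"fingers":-1}]'; python3 - <<'E'
from h import *
mt,pt,dt=snap('top','t6');snap('scene','s8')
P=np.array([atd(mt,u,v,dt[v,u]) for v in range(120,300) for u in range(335,475)])
k=(P[:,2]>.1835)&(P[:,2]<.195)&(np.hypot(P[:,0]-.527,P[:,1]+.215)<.03); print(k.sum(),P[k].mean(0).round(4) if k.any() else '')
cv2.imwrite('pics/c9.png',cv2.resize(load('s8')[1][130:280,70:270,::-1],None,fx=4,fy=4))
E
```

```text
t: 16.48
tcp_pos: [0.5231, -0.2138, 0.3299]
tool_rot: [0.636, 0.772, -0.0, -0.001]
force: [-0.1, -1.4, -0.8]
finger_gap: 0.001
gripper_force: 0.0
85 [ 0.5239 -0.2117  0.1863]
```

View pics/c9.png

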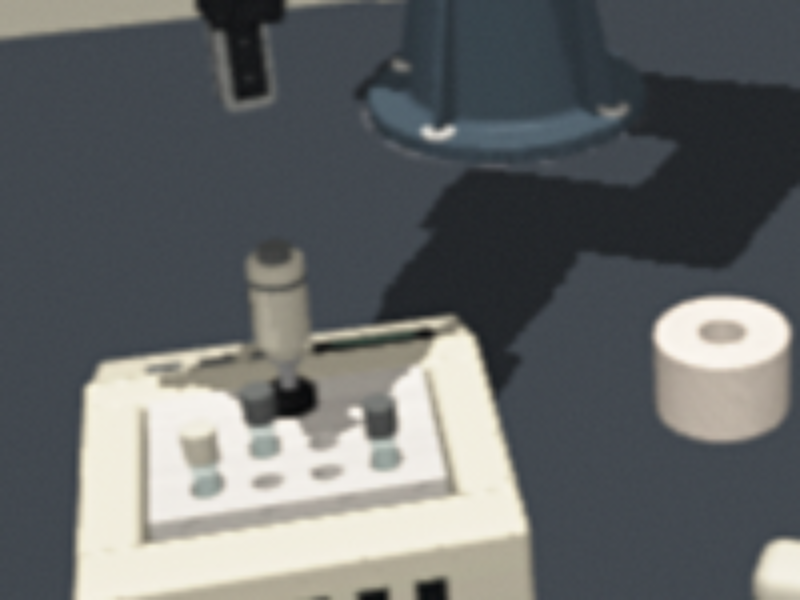

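The logger stands alone at crop (278,300) with its collar on the block at (292,397). The button has sprung back and the tubes are in place. I'm handing in.

```bash
python3 -c "
from station import manip
print(manip.sign_off())"
```

```text
the job is handed in; nothing more can be done
None
```

I handed the job in: the logger stands by itself on the bottom of the thermometer well, its collar slid up and resting on the block, and its start button was pressed and sprang back. The tubes look untouched in the final picture, the arm stayed clear of the dial thermometer, and the sign-off gave no verdict.

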